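# Bring the pin stamp to the ready position over the well plate

### The job

Take the six-pin stamp with the blue upright handle out of the cluttered white tray, carry it over the tube rack to the six-well plate, and finish still holding it there, upright and still, with each pin above the middle of its own well (either way round) and the pin tips about 10 mm above the plate. The stamp must not touch the rack or the plate, nothing may touch the plate, and leave the rack and all the other things where they are.

Things in the scene. Friction and masses are not known exactly. Their poses are not given: they have to be found in the camera images.
- stamp_grip (a point): Six-pin stamp, loose, 84 to 168 g, standing on its pins in the tray, 73 mm high. Point: centre of its blue upright handle, 44 (own x) x 14 (own y) x 40 mm high; grip it across the 14 mm. Own z up. Under the handle an aluminium head 60 (x) x 40 (y) x 8 mm, its upper face 20 mm below this point.
- stamp_tips (a point): Centre of the six pin tips (the stamp's underside), 53 mm straight below stamp_grip; same axes. The steel pins are 4 mm in diameter and reach 25 mm below the head, in 3 columns 20 mm apart along x and 2 rows 20 mm apart along y.
- plate_top (a point): White six-well plate, 86 (x) x 66 (y) x 18 mm, fixed in a grey nest 112 x 92 x 16 mm on the bench. Point: middle of the plate's upper face, 34 mm above the bench; own z up. Round wells 12 mm wide, 12 mm deep, amber bottom, 3 columns 20 mm apart along own x, 2 rows 20 mm apart along own y, centred on this point, as the pins are.
- tray: White open tray, fixed, 180 (x) x 240 (y) x 30 mm high, walls and floor 4 mm. Origin: centre of its underside. It stands on one side of the rack and the plate on the other; which side varies.
- rack: Ivory tube rack between tray and plate, loose, 240 (x) x 90 (y) mm, 59 mm high, with capped tubes standing up to 104 mm above the bench. Origin: centre of its underside; the long side is its own x.
- punch: Bystander in the tray: small round aluminium stamp with seven pins, 32 mm in diameter, 28 mm high, no handle. Origin: centre of its underside.
- weight: Bystander in the tray: brass weight, 28 mm in diameter, 30 mm high. Origin: centre of its underside.
- cap_orange: Bystander in the tray: orange screw cap, 34 mm in diameter, 16 mm high. Origin: centre of its underside.
- cap_red: Bystander in the tray: red cap, 28 mm in diameter, 20 mm high. Origin: centre of its underside.
- collar: Bystander in the tray: steel collar, 36 mm in diameter, 14 mm high. Origin: centre of its underside.
- dish: Bystander on the bench beyond the rack: closed clear culture dish, 94 mm in diameter, 16 mm high. Origin: centre of its underside.
- marker: Bystander on the bench beyond the rack: white marker with yellow cap, 125 mm long, 15 mm thick. Origin: on its underside, 45 mm from its white end; lies along its own x.
Things that resemble listed ones, but are neither listed nor needed, are in the scene too. What is meant by the part that bears stamp_grip is not pink, and is the larger of those in its own colour.

How it is judged:
On the way, in this order (a step that is already met when the one before it is completed fails the run):
1. the stamp is lifted clear of the tray (distance of stamp_grip from where it was at the start of the episode above 0.02 m and contact force between stamp and tray below 0.1 N and height (world z) of stamp_tips above 0.015 m), for 0.1 s.
2. the stamp passes above the tube rack (x of stamp_tips in the frame of rack between -0.12 and 0.12 m and y of stamp_tips in the frame of rack between -0.045 and 0.045 m and height (world z) of stamp_tips above 0.059 m), for 0.04 s.
At the end, for the whole second after the job is handed in: Stamp held by the fingers, still, within 0.12 rad of upright; pin tips 3 to 17 mm above the plate's upper face; pin pattern centred within 4.5 mm of the well pattern and turned less than 0.12 rad from it (either way round); nothing touches the plate (z of stamp_tips in the frame of plate_top between 0.003 and 0.017 m and horizontal distance between stamp_tips and plate_top below 0.0045 m and angle between the x axis of stamp_tips and the x axis of plate_top, either way round below 0.12 rad and angle between stamp_tips's own z axis and vertical below 0.12 rad and linear speed of stamp below 0.02 m/s and contact force between the fingers and stamp above 1 N and contact force between plate and anything else below 0.3 N); the arm keeps its last pose, push and grip.
It fails at once if anything touches the well plate or its nest (contact force between plate and anything else above 0.5 N).
It fails at once if the stamp touches the rack (contact force between stamp and rack above 0.5 N).
It fails at once if the rack is shifted by more than 10 mm or tipped (distance of rack from where it was at the start of the episode above 0.01 m or angle between rack's own z axis and vertical above 0.15 rad).
It fails at once if another thing is moved by more than 25 mm (distance of any of punch, weight, cap_orange, cap_red, collar, dish, marker from where it was at the start of the episode above 0.025 m).
It also fails if it takes over 48 s, if anything falls off the work surface, if the arm or the gripper's body presses on something with over 40 N, if the wrist force passes 120 N, or if a joint passes its speed limit or range.

### The arm

A 6-joint arm with a two-finger parallel gripper is mounted at the origin on the work surface. World frame = base frame: x ahead of the robot, y to its left, z up, the work surface at z = 0. Lengths are in m, angles in rad, forces in N, time in s.
With the tool pointing down it reaches from about 0.375 to 0.975 m from the base axis. Payload 3.8 kg.
Tool frame: the origin (TCP) lies midway between the tips of the shut fingers; the grasp point (between the pads) lies 19 mm behind it; z points along the fingers, y is the direction in which the jaws open and shut (so a half turn about z gives the same grasp; the last joint's range is limited). The gripper opens to 85 mm and grips with 20 to 120 N. Pads are 22 mm wide; open, the fingers measure 114 mm over their backs; the gripper's body (76 mm by 85 mm) begins 54 mm behind the grasp point. The pads swing forward as they close: fully open they stand 13 mm farther back than shut.
Start: joints at [1.243, 0.264, 1.604, -0, 1.274, -0.037], TCP at [0.194, 0.647, 0.231] pointing down, gripper open.
Joint ranges: [-2.63, 2.63], [-0.94, 2.18], [0.31, 2.57], [-1.31, 4.45], [0, 2.66], [-2.55, 2.55]. Speed limits (rad/s): [2.57, 2.57, 3.14, 3.14, 3.14, 3.14].

### API

Orientations are given as a rotation vector (axis times angle).
In Python, from workcell import readout, read_camera, camera_params, bot gives the robot as it stands.
- The arm moves only by the tool apply_moves, never from a script. Its argument "plan" is a list that holds one entry, the list of rows, each a list of 7 numbers: the shift along the tool's x, y, z each as a share of 1000 mm, from -1 to 1, then the turn, a rotation vector about the tool's x, y, z each as a share of pi rad, from -1 to 1, then the gripper command: -1 is fully open, 1 is shut, values between are in proportion. A call has exactly 8 rows; each row is the pose to reach, as a shift and turn from the pose commanded when the call began, along the tool's axes at that moment, turning the shorter way round; what a row does not reach only later rows make up. A row lasts 1/12 s, in which the tool goes at most 41.7 mm and 7.16 degrees, less where a joint would pass 70% of its speed; a pose out of reach is approached as far as the arm can. A call with a number of a shift or a turn outside -1 to 1 is refused whole. A call with a gripper value outside its range is refused whole. The fingers move at their own pace and stop on an object; "force" is the grip in N (left out, the last holds). Time passes only in rows, so rows that repeat a pose let the fingers close, or fill a call up. It gives the time, the measured TCP pose, the force and the opening at its end, in the units of the state.
- readout.read_state(): the state, without advancing time (a new reading comes with each control period).
- read_camera(name): name is "scene" or "top" or "wrist"; returns the picture (480x640x3 uint8, red, green, blue); there is no depth.
- camera_params(name): a dict with "fovy" (degrees; the focal length in pixels is half the picture's height over the tangent of half this angle, whatever the lens; pixels are square), "cx", "cy" (the principal point, pixels), "rvec" (rotation vector, rad) and "tvec" (3), from world to camera coordinates, as OpenCV has them; the wrist camera has in their place "hand_eye" (4x4, takes a point from camera to tool coordinates, whose origin is the TCP and whose axes are the flange's). Camera axes: x right, y down, z forward; pixel columns grow to the right and rows downward; lengths in m; the calibration is good to about 2 mm. A picture is of the moment at which its call begins: read the wrist's pose just before it. camera_params takes no time and is no camera call.
- bot.finish_job(): hands the job in, once; it reports no verdict.
The state is a dict: "time": time; "q": joint angles; "joint_vel": joint speeds; "joint_torque": joint torques, N m; "tool_pos": TCP position; "tcp_rot": TCP orientation; "wrist_force": force on the tool from outside, world axes, zero at the start; "torque": the same for the moment, N m; "width": opening from 0.0 (shut) to 1.0 (fully open).
Only numpy, scipy, OpenCV 4.12 (cv2) and the standard library are available. Lean on these libraries where they do the work, as an engineer would, in place of code of your own. Each camera call takes 0.05 s, during which the arm holds its last target.

## Working session

There is one attempt and no reset: what is moved stays moved. The work goes in short steps, Python scripts to look and compute and a tool call to move; the robot and the scene stay as the last step left them, time stands still between calls to the robot, and variables do not carry over. Pictures are saved under pics/ and viewed, and the job is handed in when it is done.

Besides the shell and the picture viewer there is one more tool, called after "Request:" as name(argument=value, ...) on one line, values as JSON. apply_moves: Moves the arm, as the interface text tells. Shift numbers are shares of 1000 mm and turn numbers shares of pi rad, none past 1 either way. Its arguments: {"type":"object","properties":{"plan":{"type":"array","items":{"type":"array","items":{"type":"array","items":{"type":"number","minimum":-1,"maximum":1}}}},"force":{"type":"number"}},"required":["plan"]}

```bash
mkdir -p pics; ls; python3 - <<'E'
from workcell import readout, read_camera, camera_params, bot
import cv2
print(readout.read_state())
for n in ["scene","top","wrist"]:
    p=camera_params(n);print(n,p)
    cv2.imwrite(f"pics/{n}0.png",read_camera(n)[:,:,::-1])
E
```

```text
pics
{'time': 0.0, 'q': array([ 1.24308460e+00,  2.64772599e-01,  1.60536305e+00, -5.45359970e-06,
        1.27367423e+00, -3.69091305e-02]), 'joint_vel': array([-0.00114251,  0.00117375,  0.00220406,  0.00051023,  0.00048109,
       -0.00151665]), 'joint_torque': array([ 2.09431499e-03, -5.15112233e+01, -3.67317581e+01,  9.82926440e-05,
        1.29420016e-02,  1.05218166e-05]), 'tool_pos': array([0.19331535, 0.64597756, 0.22995481]), 'tcp_rot': array([-0.45512354, -3.10804791,  0.00342614]), 'wrist_force': array([ 0.78553807, -0.82800994, -0.73472264]), 'torque': array([ 0.01736885, -0.03613604, -0.00831754]), 'width': 1.0035177066054723}
scene {'fovy': 50.74576797053312, 'cx': 313.4544740152942, 'cy': 236.22154570722205, 'rvec': array([ 1.29660809,  2.11719035, -1.01749535]), 'tvec': array([ 0.30795742, -0.23835774,  1.37536275])}
top {'fovy': 50.01454254675419, 'cx': 332.4607707321997, 'cy': 243.62032379425403, 'rvec': array([ 2.15632479, -2.22128201,  0.07135843]), 'tvec': array([-0.0500972 ,  0.52948926,  1.00545956])}
wrist {'fovy': 64.39955166845526, 'cx': 321.410150613913, 'cy': 242.38048101404053, 'hand_eye': array([[ 2.10470108e-04, -9.54224354e-01, -2.99091687e-01,
         7.53837102e-02],
       [ 9.99996883e-01,  9.44890294e-04, -2.31088963e-03,
        -7.35850621e-04],
       [ 2.48771600e-03, -2.99090269e-01,  9.54221579e-01,
        -1.42409858e-01],
       [ 0.00000000e+00,  0.00000000e+00,  0.00000000e+00,
         1.00000000e+00]])}
```

View pics/scene0.png

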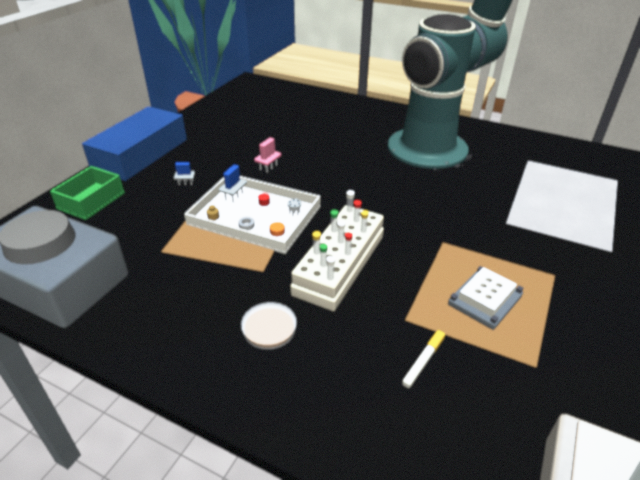

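View pics/top0.png

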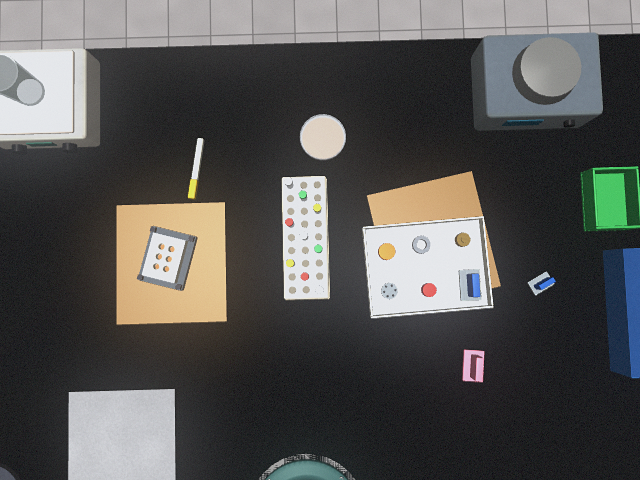

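View pics/wrist0.png

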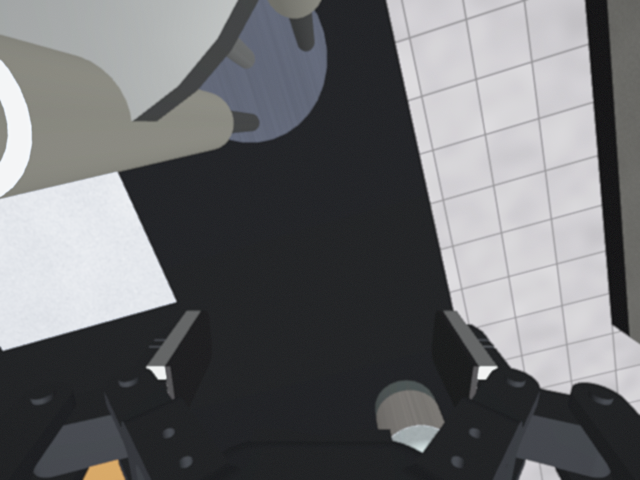

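Candidates in the top view:
- Blue-handled stamp in the tray at (472,286).
- Small blue-handled stamp on the bench at (541,284).
- Pink stamp at (473,366).
- Punch at (389,290), which has no handle.

By the description, I choose the one in the tray, (472,286). Next is a close crop to check that.

```bash
python3 - <<'E'
import cv2
t=cv2.imread("pics/top0.png"); s=cv2.imread("pics/scene0.png")
def crop(im,x,y,w,h,k,n): cv2.imwrite(f"pics/{n}.png",cv2.resize(im[y:y+h,x:x+w],None,fx=k,fy=k,interpolation=cv2.INTER_CUBIC))
crop(t,355,210,150,112,5,"c_tray")
crop(t,130,220,75,75,8,"c_plate")
crop(t,270,165,75,150,4,"c_rack")
crop(s,160,130,170,130,4,"c_stray")
E
```

```text
(no output)
```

View pics/c_tray.png

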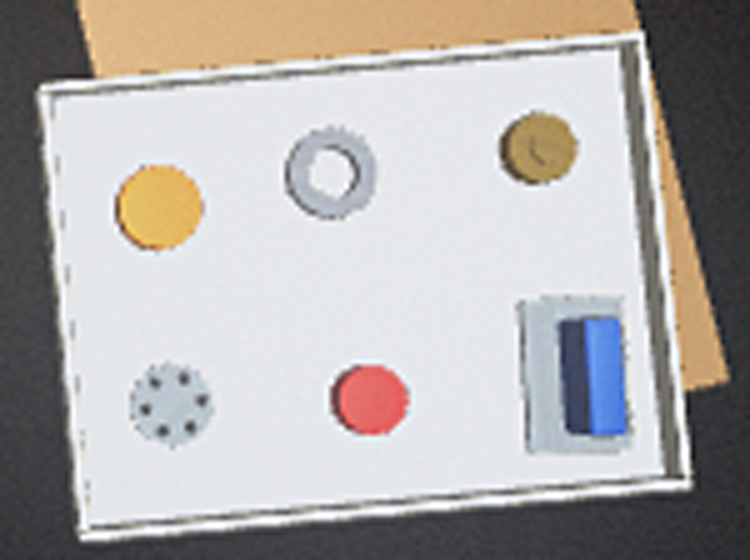

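View pics/c_plate.png

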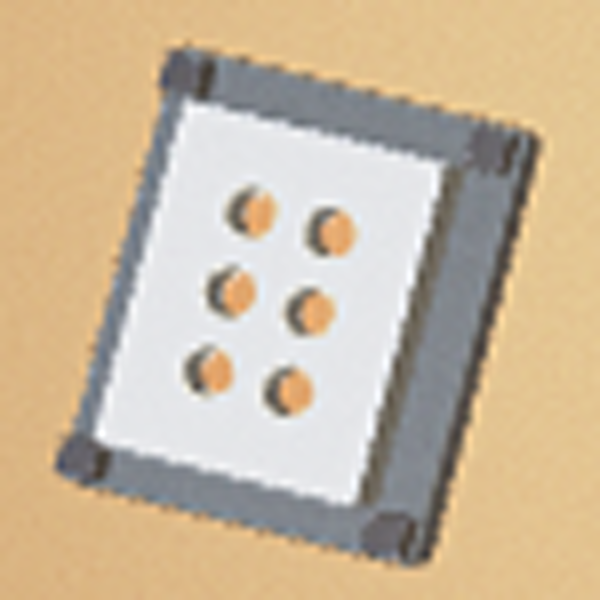

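View pics/c_rack.png

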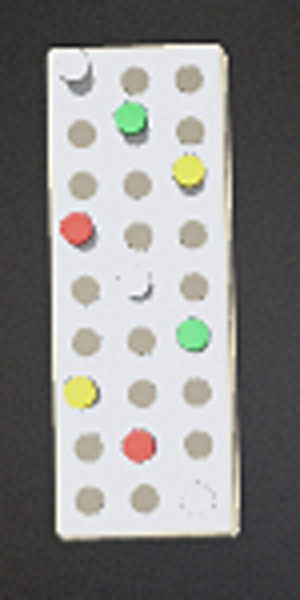

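View pics/c_stray.png

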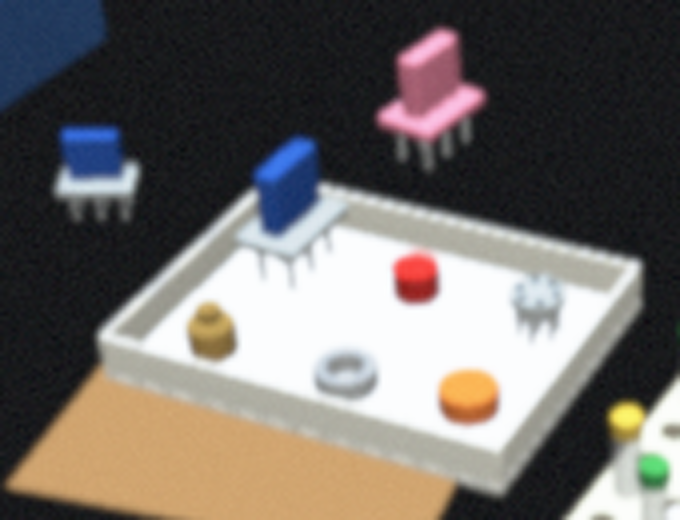

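The choice is confirmed. The tray stamp at (472,286) is the larger of the blue ones: it has six pins and an aluminium head, and it leans nowhere. Now I'll turn the pixels into positions.

```bash
cat > h.py <<'E'
import numpy as np, cv2
from scipy.spatial.transform import Rotation as R
from workcell import readout, read_camera, camera_params, bot
def KRt(n):
    p=camera_params(n); f=240/np.tan(np.radians(p['fovy']/2))
    K=np.array([[f,0,p['cx']],[0,f,p['cy']],[0,0,1]])
    if n=='wrist':
        s=readout.read_state(); T=np.eye(4);T[:3,:3]=R.from_rotvec(s['tcp_rot']).as_matrix();T[:3,3]=s['tool_pos']
        M=np.linalg.inv(T@p['hand_eye']); return K,M[:3,:3],M[:3,3]
    return K,R.from_rotvec(p['rvec']).as_matrix(),np.array(p['tvec'])
def back(n,uv,z,k=None):
    K,Rm,t=k or KRt(n); uv=np.atleast_2d(np.array(uv,float))
    d=(np.linalg.inv(K)@np.c_[uv,np.ones(len(uv))].T).T@Rm; c=-Rm.T@t
    return c+d*((z-c[2])/d[:,2])[:,None]
def proj(n,P,k=None):
    K,Rm,t=k or KRt(n); q=(Rm@np.atleast_2d(P).T).T+t; q=(K@q.T).T; return q[:,:2]/q[:,2:]
def unc(xy,k,x0,y0): return (np.array(xy,float)+.5)/k-.5+[x0,y0]
E
python3 - <<'E'
from h import *
np.set_printoptions(precision=4,suppress=True)
def show(name,xy,k,o,z):
    P=back('top',unc(xy,k,*o),z); e=np.diff(np.r_[P,P[:1]],axis=0)[:,:2]
    print(name,'c',P[:,:2].mean(0),'sides',np.linalg.norm(e,axis=1),'ang',np.degrees(np.arctan2(e[:,1],e[:,0])));print(P[:,:2].tolist())
show('handle',[(583,318),(620,318),(628,436),(590,437)],5,(355,210),.077)
show('head',[(524,300),(622,297),(633,450),(530,452)],5,(355,210),.037)
show('plate',[(180,100),(443,162),(362,503),(97,445)],8,(130,220),.034)
show('wells',[(251,212),(331,232),(310,312),(289,391),(209,371),(231,292)],8,(130,220),.034)
show('tray',[(40,88),(642,33),(692,487),(82,540)],5,(355,210),.03)
show('rack',[(50,48),(222,45),(238,535),(57,538)],4,(270,165),.059)
E
```

```text
handle c [ 0.4388 -0.3297] sides [0.0138 0.0438 0.0141 0.0442] ang [ -91.7    -178.8591   89.8004    0.68  ]
[[0.4610170514824051, -0.3224823291043778], [0.46060796531932613, -0.336266089085592], [0.4167826882231986, -0.3371388906925488], [0.4168319111162306, -0.32300675240031984]]
head c [ 0.4392 -0.33  ] sides [0.0381 0.0592 0.0399 0.0588] ang [ -89.9495 -178.6295   89.4072   -0.3457]
[[0.4686302752684086, -0.31066922237974925], [0.46866387686601124, -0.3487711505170251], [0.4094555406187058, -0.3501876607341016], [0.4098681086241082, -0.3103146349128666]]
plate c [0.5097 0.2648] sides [0.0664 0.0851 0.0663 0.0862] ang [-104.9417  165.9753   76.0397  -13.9531]
[[0.5598149527607114, 0.28651068246094047], [0.5426956345453446, 0.22235967981476845], [0.4601540460573615, 0.24297737282209553], [0.4761439814630625, 0.3072995178985543]]
wells c [0.5098 0.2649] sides [0.0202 0.0201 0.0198 0.0202 0.0199 0.0201] ang [-105.6876  164.7001  164.5204   74.3482  -16.0906  -14.5501]
[[0.5318431908786764, 0.26937166112509486], [0.5263707865539333, 0.24988675755423434], [0.506983158383947, 0.2551905939672995], [0.48788729174480083, 0.2604790402233403], [0.4933339413457798, 0.27991891550090453], [0.5124353421592466, 0.2744089697301126]]
tray c [ 0.4761 -0.2501] sides [0.2381 0.1785 0.2385 0.1772] ang [ -86.461  -176.518    93.2294    3.3727]
[[0.5575141959050236, -0.12595511390191722], [0.5722127140062259, -0.3636176819563188], [0.394087276598648, -0.37445611211389684], [0.38065399177260123, -0.13637792747435173]]
rack c [ 0.5392 -0.0138] sides [0.0827 0.2345 0.0856 0.2343] ang [ -90.6921 -179.7969   89.2456   -0.5293]
[[0.6569001745989499, 0.027153749096915036], [0.6559018122719864, -0.05549045864440415], [0.4214507905061925, -0.056321665329861104], [0.42257844875606, 0.02931847103643978]]
```

Sizes agree with the given ones: handle 44x14, head 59x39, wells 20 mm pitch, plate 86x66. The stamp is at (0.439,-0.330) with its x axis at about 0.5°. The plate is at (0.5097,0.265) at about -15°. I'll go over the plate first for a second look with the wrist camera.

```bash
cat >> h.py <<'E'
def down(yawdeg):
    a=np.radians(yawdeg); x=np.array([np.cos(a),np.sin(a),0]); z=np.array([0,0,-1.]); return np.c_[x,np.cross(z,x),z]
def plan(wps,from_pose=None):
    s=readout.read_state(); p,Rt=(s['tool_pos'],R.from_rotvec(s['tcp_rot']).as_matrix()) if from_pose is None else (np.array(from_pose[:3]),down(from_pose[3]))
    for w in wps:
        d=Rt.T@(np.array(w[:3])-p); r=R.from_matrix(Rt.T@down(w[3])).as_rotvec()/np.pi
        print(np.round(np.r_[d,r],4).tolist(), 'dist',round(float(np.linalg.norm(d)),3))
def st():
    s=readout.read_state(); Rt=R.from_rotvec(s['tcp_rot']).as_matrix()
    print('t',round(s['time'],2),'p',np.round(s['tool_pos'],4),'yaw',round(np.degrees(np.arctan2(Rt[1,0],Rt[0,0])),2),'tilt',np.round(Rt[:2,2],4),'q',np.round(s['q'],2),'F',np.round(s['wrist_force'],1),'w',round(s['width'],3))
E
python3 -c "
from h import *
st();plan([(.36,.46,.23,165),(.48,.265,.23,165)])"
```

```text
t 0.15 p [0.1933 0.6461 0.2303] yaw 163.34 tilt [-0.0005 -0.0017] q [ 1.24  0.26  1.61 -0.    1.27 -0.04] F [-0.2  0.5  0.1] w 1.003
[-0.213, -0.1305, 0.0005, -0.0006, -0.0, -0.0092] dist 0.25
[-0.3839, -0.283, 0.0007, -0.0006, -0.0, -0.0092] dist 0.477
```

Request:
apply_moves(plan=[[[-0.384,-0.283,0,0,0,-0.009,-1],[-0.384,-0.283,0,0,0,-0.009,-1],[-0.384,-0.283,0,0,0,-0.009,-1],[-0.384,-0.283,0,0,0,-0.009,-1],[-0.384,-0.283,0,0,0,-0.009,-1],[-0.384,-0.283,0,0,0,-0.009,-1],[-0.384,-0.283,0,0,0,-0.009,-1],[-0.384,-0.283,0,0,0,-0.009,-1]]])

```text
time: 0.82
tool_pos: [0.3945, 0.3784, 0.2311]
tcp_rot: [-0.411, -3.115, 0.0]
wrist_force: [0.4, 0.8, -0.6]
width: 0.998
```

```bash
python3 -c "
from h import *
st();plan([(.48,.265,.23,165)])"
```

```text
t 0.82 p [0.3945 0.3784 0.2311] yaw 164.98 tilt [-0.0001 -0.0002] q [ 0.72  0.02  1.88 -0.    1.24 -0.59] F [ 0.4  0.8 -0.6] w 0.998
[-0.112, -0.0873, 0.0011, -0.0001, -0.0, -0.0001] dist 0.142
```

Request:
apply_moves(plan=[[[-0.112,-0.087,0,0,0,0,-1],[-0.112,-0.087,0,0,0,0,-1],[-0.112,-0.087,0,0,0,0,-1],[-0.112,-0.087,0,0,0,0,-1],[-0.112,-0.087,0,0,0,0,-1],[-0.112,-0.087,0,0,0,0,-1],[-0.112,-0.087,0,0,0,0,-1],[-0.112,-0.087,0,0,0,0,-1]]])

```text
time: 1.48
tool_pos: [0.4786, 0.2681, 0.2311]
tcp_rot: [-0.409, -3.114, -0.0]
wrist_force: [-0.4, 0.1, 0.5]
width: 1.0
```

```bash
python3 -c "
from h import *
st();k=KRt('wrist');cv2.imwrite('pics/w1.png',read_camera('wrist')[:,:,::-1])
np.savez('w1.npz',K=k[0],R=k[1],t=k[2])
print(proj('wrist',[.5097,.2648,.034],k))
plan([(.45,-.1,.24,180.5),(.44,-.33,.2,180.5)])"
```

```text
t 1.48 p [0.4786 0.2681 0.2311] yaw 165.04 tilt [-0.0007  0.0002] q [ 0.46  0.03  1.88  0.    1.24 -0.84] F [-0.4  0.1  0.5] w 1.0
[[328.23178802 242.4231173 ]]
[-0.0672, -0.3632, -0.0089, 0.0, -0.0001, -0.0858] dist 0.37
[-0.1169, -0.588, 0.0311, 0.0, -0.0001, -0.0858] dist 0.6
```

View pics/w1.png

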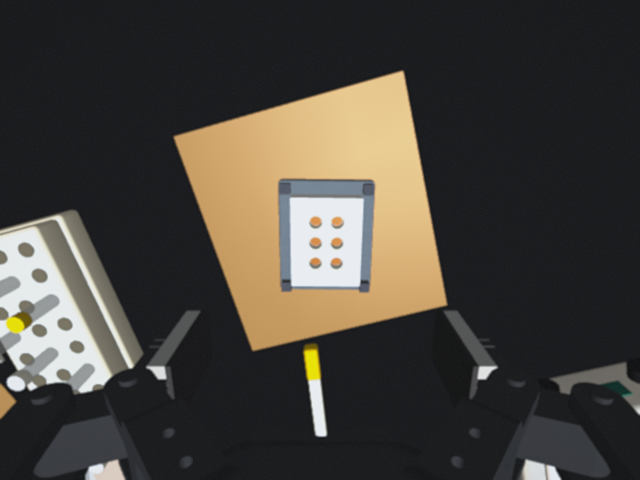

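The wells are centred near (326,242), where the top view predicted (328,242). That is about 2 mm apart. Measuring in a crop.

```bash
python3 -c "
import cv2
t=cv2.imread('pics/w1.png');cv2.imwrite('pics/w1c.png',cv2.resize(t[205:280,290:365],None,fx=8,fy=8,interpolation=cv2.INTER_CUBIC))"
```

```text
(no output)
```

View pics/w1c.png

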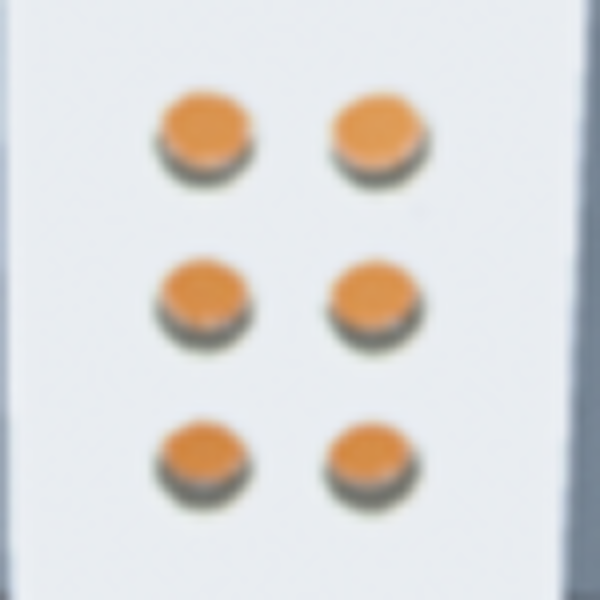

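```bash
python3 -c "
from h import *
z=np.load('w1.npz');k=(z['K'],z['R'],z['t'])
P=back('',unc([(205,140),(379,141),(204,307),(376,308),(203,467),(373,467)],8,290,205),.034,k)
print(P,P.mean(0))
for a,b in [(0,4),(1,5)]: d=P[a]-P[b];print(np.linalg.norm(d),np.degrees(np.arctan2(d[1],d[0])))
for a,b in [(0,1),(2,3),(4,5)]: d=P[a]-P[b];print(np.linalg.norm(d),np.degrees(np.arctan2(d[1],d[0])))
"
```

```text
[[0.48766805 0.25817903 0.034     ]
 [0.49292222 0.27744536 0.034     ]
 [0.50702327 0.25278837 0.034     ]
 [0.51230651 0.27215939 0.034     ]
 [0.52619833 0.24744272 0.034     ]
 [0.53138528 0.26693906 0.034     ]] [0.50958394 0.26249232 0.034     ]
0.039998131684795345 164.42971259374366
0.03987216713109861 164.7221836888918
0.019969915043446244 -105.25433690849226
0.020078568982860014 -105.25577937932806
0.020174528833333358 -104.89831215514383
```

Request:
apply_moves(plan=[[[-0.067,-0.363,-0.009,0,0,-0.086,-1],[-0.067,-0.363,-0.009,0,0,-0.086,-1],[-0.067,-0.363,-0.009,0,0,-0.086,-1],[-0.067,-0.363,-0.009,0,0,-0.086,-1],[-0.067,-0.363,-0.009,0,0,-0.086,-1],[-0.067,-0.363,-0.009,0,0,-0.086,-1],[-0.067,-0.363,-0.009,0,0,-0.086,-1],[-0.067,-0.363,-0.009,0,0,-0.086,-1]]])

```text
time: 2.2
tool_pos: [0.4528, -0.0605, 0.2397]
tcp_rot: [-0.016, 3.141, 0.0]
wrist_force: [0.7, 0.5, -0.4]
width: 0.997
```

```bash
python3 -c "
from h import *
st();plan([(.43,-.33,.2,180.5)])"
```

```text
t 2.2 p [ 0.4528 -0.0605  0.2397] yaw -179.41 tilt [0.001 0.   ] q [-0.19 -0.17  2.04  0.    1.27 -1.77] F [ 0.7  0.5 -0.4] w 0.997
[0.0256, -0.2692, 0.0396, 0.0, 0.0003, 0.0005] dist 0.273
```

Request:
apply_moves(plan=[[[0.025,-0.269,0.01,0,0,0,-1],[0.025,-0.269,0.01,0,0,0,-1],[0.025,-0.269,0.01,0,0,0,-1],[0.025,-0.269,0.01,0,0,0,-1],[0.025,-0.269,0.01,0,0,0,-1],[0.025,-0.269,0.01,0,0,0,-1],[0.025,-0.269,0.01,0,0,0,-1],[0.025,-0.269,0.01,0,0,0,-1]]])

```text
time: 2.87
tool_pos: [0.4303, -0.3323, 0.229]
tcp_rot: [0.009, -3.141, 0.002]
wrist_force: [0.7, 0.3, -0.6]
width: 1.0
```

```bash
python3 -c "
from h import *
st();k=KRt('wrist');im=read_camera('wrist')[:,:,::-1];cv2.imwrite('pics/w2.png',im)
np.savez('w2.npz',K=k[0],R=k[1],t=k[2])
u=proj('wrist',[.439,-.33,.077],k)[0];print(u)
x,y=int(u[0])-50,int(u[1])-50;print(x,y);cv2.imwrite('pics/w2c.png',cv2.resize(im[y:y+100,x:x+100],None,fx=6,fy=6,interpolation=cv2.INTER_CUBIC))
"
```

```text
t 2.87 p [ 0.4303 -0.3323  0.229 ] yaw -179.69 tilt [-0.0002 -0.0016] q [-0.7   0.02  1.89 -0.    1.24 -2.28] F [ 0.7  0.3 -0.6] w 1.0
[326.63705159 233.23399996]
276 183
```

View pics/w2.png

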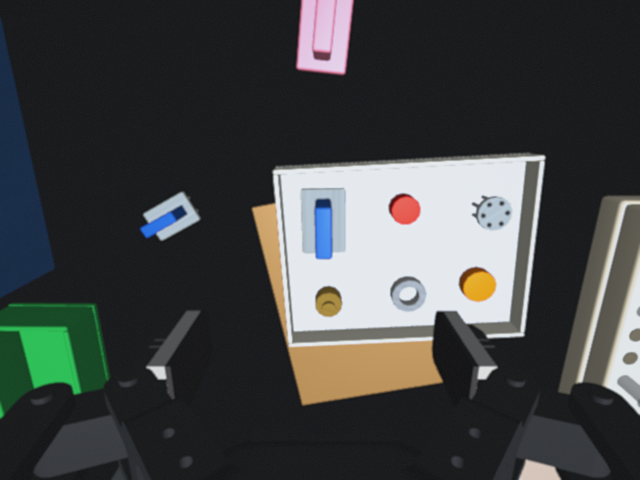

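View pics/w2c.png

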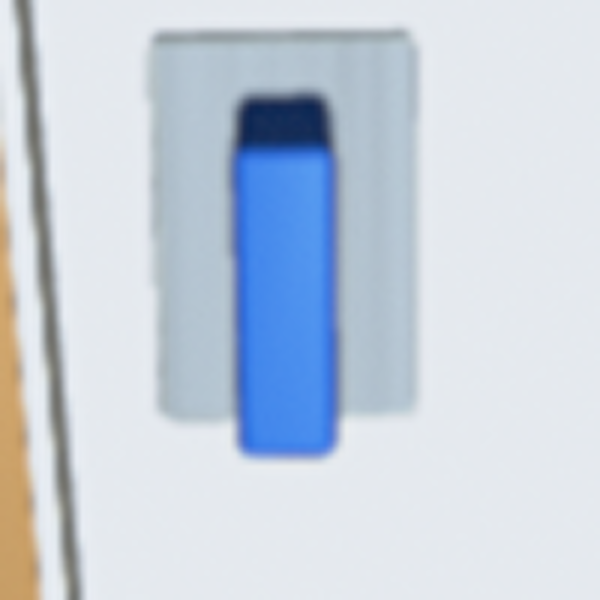

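```bash
python3 -c "
from h import *
np.set_printoptions(precision=4,suppress=True)
z=np.load('w2.npz');k=(z['K'],z['R'],z['t'])
P=back('',unc([(237,150),(334,150),(337,456),(239,457)],6,276,183),.077,k)
print(P,P.mean(0)); e=np.diff(np.r_[P,P[:1]],axis=0);print(np.linalg.norm(e,axis=1),np.degrees(np.arctan2(e[:,1],e[:,0])))
H=back('',unc([(153,35),(414,35),(416,412),(160,418)],6,276,183),.037,k);print(H.mean(0))
e=np.diff(np.r_[H,H[:1]],axis=0);print(np.linalg.norm(e,axis=1),np.degrees(np.arctan2(e[:,1],e[:,0])))
st();plan([(.439,-.3315,.1,180.5),(.439,-.3315,.042,180.5)])
"
```

```text
[[ 0.4181 -0.3393  0.077 ]
 [ 0.418  -0.3266  0.077 ]
 [ 0.4606 -0.3256  0.077 ]
 [ 0.4608 -0.339   0.077 ]] [ 0.4394 -0.3326  0.077 ]
[0.0127 0.0426 0.0134 0.0428] [  90.3773    1.3176  -88.9668 -179.5918]
[ 0.4389 -0.3327  0.037 ]
[0.0383 0.0584 0.0395 0.0594] [  90.3649    1.6663  -88.175  -179.5419]
t 2.92 p [ 0.4305 -0.33    0.2289] yaw -179.66 tilt [-0.0004  0.0005] q [-0.7   0.02  1.89  0.    1.24 -2.28] F [ 0.6 -0.5 -0.9] w 0.998
[-0.0086, -0.0016, 0.1289, 0.0002, -0.0001, -0.0009] dist 0.129
[-0.0086, -0.0016, 0.1869, 0.0002, -0.0001, -0.0009] dist 0.187
```

The wrist camera gives the stamp at (0.439,-0.3326). Like the plate, that is 2.5 mm lower in y than the top view, so it is a constant camera bias and the stamp-to-plate displacement agrees. Descending in two calls.

Request:
apply_moves(plan=[[[-0.009,-0.001,0.05,0,0,-0.002,-1],[-0.009,-0.001,0.08,0,0,-0.002,-1],[-0.009,-0.001,0.11,0,0,-0.002,-1],[-0.009,-0.001,0.12,0,0,-0.002,-1],[-0.009,-0.001,0.12,0,0,-0.002,-1],[-0.009,-0.001,0.12,0,0,-0.002,-1],[-0.009,-0.001,0.12,0,0,-0.002,-1],[-0.009,-0.001,0.12,0,0,-0.002,-1]]])

```text
time: 3.58
tool_pos: [0.4413, -0.3311, 0.1122]
tcp_rot: [-0.023, 3.138, -0.005]
wrist_force: [0.7, 0.3, 0.7]
width: 1.002
```

```bash
python3 -c "
from h import *
st();cv2.imwrite('pics/w3.png',read_camera('wrist')[:,:,::-1]);st()
plan([(.439,-.331,.042,180.7)])"
```

```text
t 3.58 p [ 0.4413 -0.3311  0.1122] yaw -179.17 tilt [ 0.0039 -0.0031] q [-0.69  0.13  1.99  0.    1.01 -2.27] F [0.7 0.3 0.7] w 1.002
t 3.63 p [ 0.441  -0.3312  0.112 ] yaw -179.18 tilt [ 0.0037 -0.003 ] q [-0.69  0.13  1.99  0.    1.01 -2.27] F [ 0.2 -0.1  0.3] w 1.002
[0.0023, 0.0004, 0.07, -0.001, 0.0012, 0.0006] dist 0.07
```

View pics/w3.png

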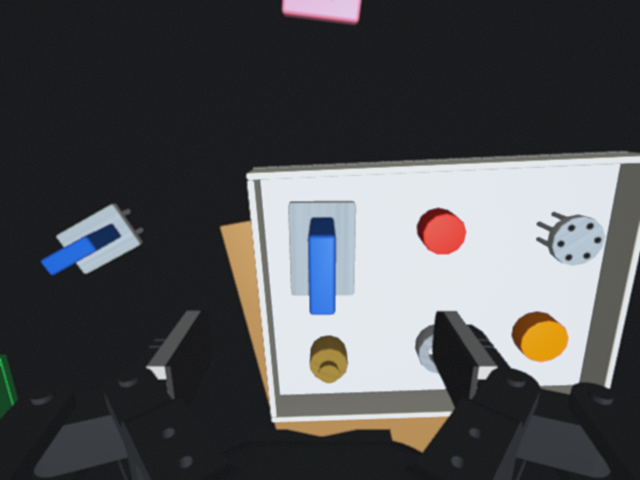

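The handle at (322,270) lies between the fingers, whose inner edges are at about 200 and 436. Descending.

Request:
apply_moves(plan=[[[0.002,0,0.03,-0.001,0.001,0.001,-1],[0.002,0,0.05,-0.001,0.001,0.001,-1],[0.002,0,0.06,-0.001,0.001,0.001,-1],[0.002,0,0.07,-0.001,0.001,0.001,-1],[0.002,0,0.07,-0.001,0.001,0.001,-1],[0.002,0,0.07,-0.001,0.001,0.001,-1],[0.002,0,0.07,-0.001,0.001,0.001,-1],[0.002,0,0.07,-0.001,0.001,0.001,-1]]])

```text
time: 4.3
tool_pos: [0.4383, -0.331, 0.0407]
tcp_rot: [0.017, -3.14, -0.002]
wrist_force: [-0.5, 0.5, -0.6]
width: 1.001
```

```bash
python3 -c "
from h import *
st();cv2.imwrite('pics/w4.png',read_camera('wrist')[:,:,::-1]);cv2.imwrite('pics/s4.png',read_camera('scene')[:,:,::-1][100:280,130:370].repeat(3,0).repeat(3,1))"
```

```text
t 4.3 p [ 0.4383 -0.331   0.0407] yaw -179.38 tilt [-0.0012  0.0015] q [-0.69  0.23  2.04  0.    0.88 -2.27] F [-0.5  0.5 -0.6] w 1.001
```

View pics/w4.png

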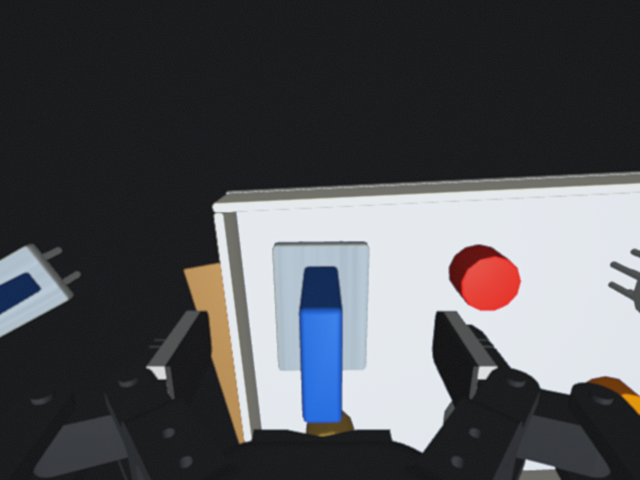

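View pics/s4.png

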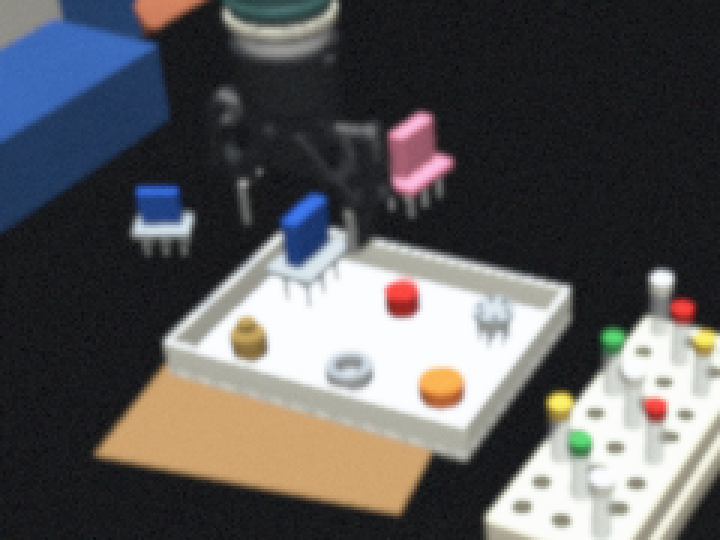

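The handle stands between the pads at (321,365) and nothing is in the way. Closing.

Request:
apply_moves(plan=[[[0,0,0,0,0,0,1],[0,0,0,0,0,0,1],[0,0,0,0,0,0,1],[0,0,0,0,0,0,1],[0,0,0,0,0,0,1],[0,0,0,0,0,0,1],[0,0,0,0,0,0,1],[0,0,0,0,0,0,1]]], force=50)

```text
time: 5.07
tool_pos: [0.4373, -0.3301, 0.0393]
tcp_rot: [0.017, -3.138, -0.005]
wrist_force: [-0.5, 0.0, 0.0]
width: 0.158
```

Request:
apply_moves(plan=[[[0,0,0,0,0,0,1],[0,0,0,0,0,0,1],[0,0,0,0,0,0,1],[0,0,0,0,0,0,1],[0,0,0,0,0,0,1],[0,0,0,0,0,0,1],[0,0,0,0,0,0,1],[0,0,0,0,0,0,1]]])

```text
time: 5.73
tool_pos: [0.4373, -0.3302, 0.0393]
tcp_rot: [0.017, -3.138, -0.005]
wrist_force: [-0.3, -0.8, -0.7]
width: 0.155
```

```bash
python3 -c "
from h import *
st();cv2.imwrite('pics/w5.png',read_camera('wrist')[:,:,::-1]);plan([(.46,-.32,.2,180.6)])"
```

```text
t 5.73 p [ 0.4373 -0.3302  0.0393] yaw -179.38 tilt [-0.0032  0.003 ] q [-0.69  0.23  2.04  0.    0.88 -2.27] F [-0.3 -0.8 -0.7] w 0.155
[-0.0223, 0.0104, -0.1608, 0.001, -0.001, 0.0001] dist 0.163
```

View pics/w5.png

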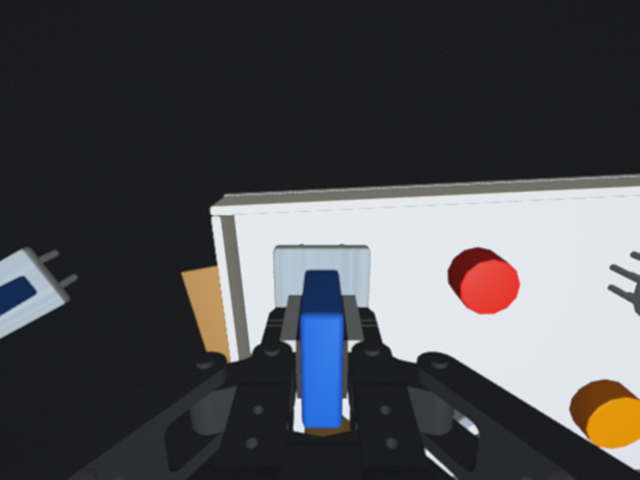

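The handle is gripped: width 0.155, which is about 13 mm. Lifting straight up.

Request:
apply_moves(plan=[[[0,0,-0.01,0,0,0,1],[0,0,-0.03,0,0,0,1],[0,0,-0.06,0,0,0,1],[0,0,-0.09,0,0,0,1],[0,0,-0.12,0,0,0,1],[0,0,-0.15,0,0,0,1],[0,0,-0.16,0.001,-0.001,0,1],[0,0,-0.16,0.001,-0.001,0,1]]])

```text
time: 6.45
tool_pos: [0.4398, -0.3321, 0.2034]
tcp_rot: [-0.017, 3.136, -0.008]
wrist_force: [0.8, -0.1, -1.9]
width: 0.158
```

```bash
python3 -c "
from h import *
st();k=KRt('wrist');np.savez('w6.npz',K=k[0],R=k[1],t=k[2]);cv2.imwrite('pics/w6.png',read_camera('wrist')[:,:,::-1]);cv2.imwrite('pics/s6.png',read_camera('scene')[:,:,::-1][80:260,130:370].repeat(3,0).repeat(3,1));st();plan([(.48,-.1,.2,172),(.505,.264,.2,164.9)])"
```

```text
t 6.45 p [ 0.4398 -0.3321  0.2034] yaw -179.38 tilt [ 0.006  -0.0048] q [-0.69  0.04  1.91  0.    1.18 -2.27] F [ 0.8 -0.1 -1.9] w 0.158
t 6.55 p [ 0.4373 -0.3302  0.1985] yaw -179.38 tilt [-0.0006  0.0006] q [-0.69  0.05  1.91  0.    1.18 -2.27] F [ 1.   0.9 -2.2] w 0.156
[-0.0451, 0.2297, -0.0014, 0.0002, -0.0002, 0.0479] dist 0.234
[-0.0741, 0.5934, -0.0012, 0.0002, -0.0002, 0.0873] dist 0.598
```

View pics/w6.png

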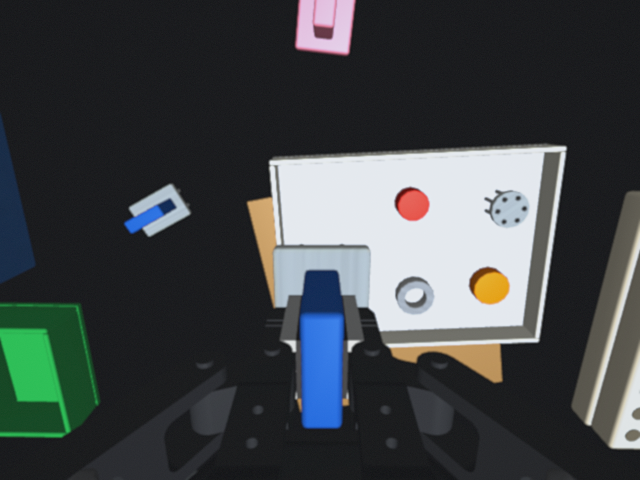

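View pics/s6.png

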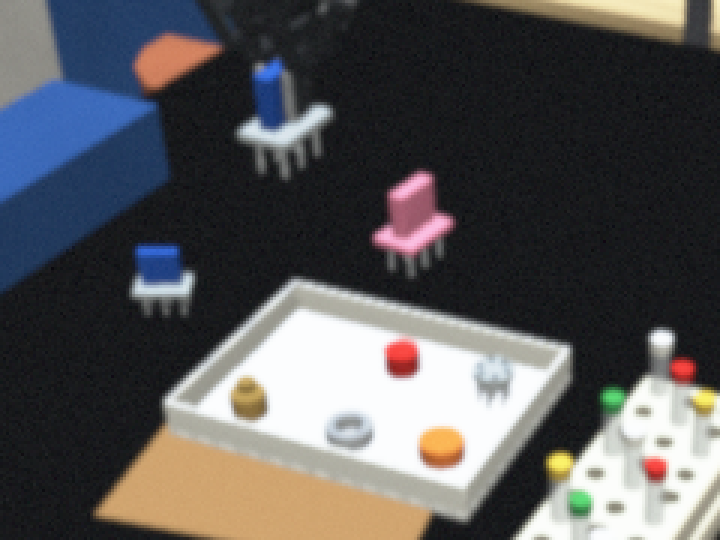

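```bash
python3 -c "
import cv2
t=cv2.imread('pics/w6.png');cv2.imwrite('pics/w6c.png',cv2.resize(t[235:435,262:382],None,fx=3,fy=3,interpolation=cv2.INTER_CUBIC))"
```

```text
(no output)
```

View pics/w6c.png

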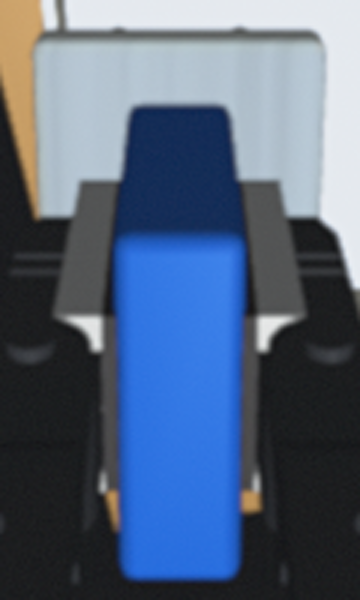

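```bash
python3 -c "
from h import *
np.set_printoptions(precision=4,suppress=True)
p=camera_params('wrist');M=np.linalg.inv(p['hand_eye']);k=(KRt('wrist')[0],M[:3,:3],M[:3,3])
for dz in (0,.002):
  P=back('',unc([(114,236),(246,235),(241,579),(119,579)],3,262,235),-.0377+dz,k);print(P,P.mean(0))
  H=back('',unc([(36,42),(324,42)],3,262,235),.0023+dz,k);print(H)
st()
# earlier wrist measurements in tool frame terms
"
```

```text
[[ 0.0202 -0.0079 -0.0377]
 [ 0.0203  0.0056 -0.0377]
 [-0.023   0.0058 -0.0377]
 [-0.023  -0.008  -0.0377]] [-0.0014 -0.0011 -0.0377]
[[ 0.0277 -0.0204  0.0023]
 [ 0.0278  0.018   0.0023]]
[[ 0.0191 -0.008  -0.0357]
 [ 0.0193  0.0057 -0.0357]
 [-0.0249  0.0059 -0.0357]
 [-0.0249 -0.0081 -0.0357]] [-0.0028 -0.0011 -0.0357]
[[ 0.0271 -0.0207  0.0043]
 [ 0.0271  0.0182  0.0043]]
t 6.55 p [ 0.4373 -0.3302  0.1985] yaw -179.38 tilt [-0.0006  0.0006] q [-0.69  0.05  1.91  0.    1.18 -2.27] F [ 1.   0.9 -2.2] w 0.156
```

In the tool frame the wrist camera shows the handle centred to 1 mm, and its offset in tool x is about -1.5 mm. Correcting both cameras for their bias puts the plate at about (0.5097,0.2637), yaw 164.8. Carrying over the rack at TCP z = 0.2, which puts the tips at about 0.165.

Request:
apply_moves(plan=[[[-0.01,0.03,0,0,0,0.01,1],[-0.015,0.06,0,0,0,0.02,1],[-0.02,0.09,0,0,0,0.03,1],[-0.025,0.12,0,0,0,0.03,1],[-0.03,0.15,0,0,0,0.04,1],[-0.035,0.18,0,0,0,0.04,1],[-0.04,0.21,0,0,0,0.05,1],[-0.04,0.23,0,0,0,0.05,1]]])

```text
time: 7.22
tool_pos: [0.4737, -0.0972, 0.1959]
tcp_rot: [-0.23, -3.128, -0.003]
wrist_force: [0.4, -0.6, -1.3]
width: 0.154
```

```bash
python3 -c "
from h import *
st();plan([(.495,.15,.2,168),(.508,.264,.2,164.8)])"
```

```text
t 7.22 p [ 0.4737 -0.0972  0.1959] yaw 171.6 tilt [-0.0052  0.0025] q [-0.25 -0.07  2.04  0.    1.18 -1.68] F [ 0.4 -0.6 -1.3] w 0.154
[0.015, 0.2477, -0.0036, 0.0005, -0.0018, 0.02] dist 0.248
[0.0188, 0.3624, -0.0034, 0.0004, -0.0018, 0.0378] dist 0.363
```

Request:
apply_moves(plan=[[[0.002,0.03,-0.003,0,-0.001,0.005,1],[0.004,0.06,-0.003,0,-0.001,0.01,1],[0.006,0.09,-0.003,0,-0.001,0.015,1],[0.008,0.13,-0.003,0,-0.001,0.02,1],[0.01,0.17,-0.003,0,-0.001,0.025,1],[0.013,0.21,-0.003,0,-0.001,0.03,1],[0.015,0.25,-0.003,0,-0.001,0.035,1],[0.015,0.28,-0.003,0,-0.001,0.038,1]]])

```text
time: 7.88
tool_pos: [0.4989, 0.1814, 0.1987]
tcp_rot: [-0.415, -3.112, 0.003]
wrist_force: [1.2, -0.3, -1.4]
width: 0.154
```

```bash
python3 -c "
from h import *
st();plan([(.5082,.2641,.2,164.8),(.5082,.2641,.14,164.8)])"
```

```text
t 7.88 p [0.4989 0.1814 0.1987] yaw 164.81 tilt [-0.0025 -0.0014] q [ 0.3   0.02  1.95 -0.    1.18 -1.  ] F [ 1.2 -0.3 -1.4] w 0.154
[0.0127, 0.0822, -0.0014, -0.0006, -0.0007, 0.0] dist 0.083
[0.0126, 0.0823, 0.0586, -0.0006, -0.0007, 0.0] dist 0.102
```

Request:
apply_moves(plan=[[[0.005,0.03,0,0,0,0,1],[0.01,0.06,0,0,0,0,1],[0.013,0.075,0,0,0,0,1],[0.013,0.082,0.02,0,0,0,1],[0.013,0.082,0.04,0,0,0,1],[0.013,0.082,0.06,0,0,0,1],[0.013,0.082,0.06,0,0,0,1],[0.013,0.082,0.06,0,0,0,1]]])

```text
time: 8.55
tool_pos: [0.5079, 0.26, 0.1388]
tcp_rot: [-0.416, -3.111, 0.007]
wrist_force: [0.3, 1.0, -1.5]
width: 0.158
```

```bash
python3 -c "
from h import *
st()
s=read_camera('scene')[:,:,::-1];t=read_camera('top')[:,:,::-1];w=read_camera('wrist')[:,:,::-1]
st()
for n,i in zip('stw',(s,t,w)): cv2.imwrite(f'pics/{n}7.png',i)
cv2.imwrite('pics/s7c.png',cv2.resize(s[190:340,420:560],None,fx=4,fy=4,interpolation=cv2.INTER_CUBIC))
cv2.imwrite('pics/t7c.png',cv2.resize(t[200:310,120:230],None,fx=5,fy=5,interpolation=cv2.INTER_CUBIC))
"
```

```text
t 8.55 p [0.5079 0.26   0.1388] yaw 164.77 tilt [-0.0036 -0.004 ] q [ 0.43  0.15  1.92 -0.    1.08 -0.87] F [ 0.3  1.  -1.5] w 0.158
t 8.7 p [0.5112 0.2614 0.1431] yaw 164.75 tilt [ 0.0042 -0.0002] q [ 0.43  0.14  1.92 -0.    1.08 -0.87] F [-0.1  0.8 -1.3] w 0.16
```

View pics/s7c.png

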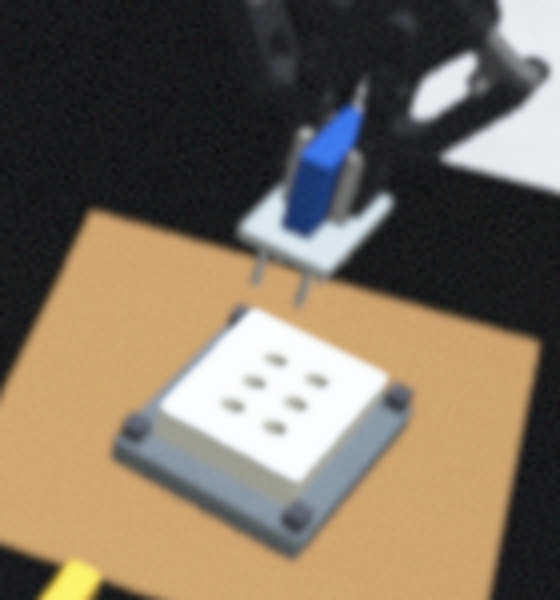

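View pics/t7c.png

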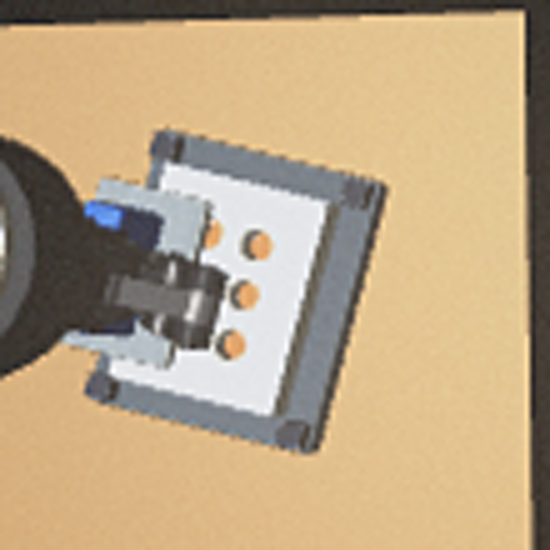

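View pics/w7.png

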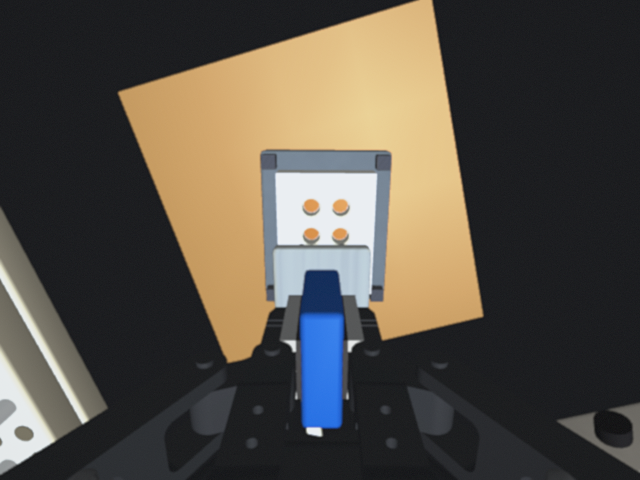

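The stamp hangs upright over the plate, and the arm is still settling. Descending to TCP z of about 0.105 and letting it settle.

```bash
python3 -c "
from h import *
st();plan([(.5082,.2641,.1,164.8)])"
```

```text
t 8.7 p [0.5112 0.2614 0.1431] yaw 164.75 tilt [ 0.0042 -0.0002] q [ 0.43  0.14  1.92 -0.    1.08 -0.87] F [-0.1  0.8 -1.3] w 0.16
[0.0038, 0.0018, 0.0431, 0.0003, 0.0013, -0.0003] dist 0.043
```

Request:
apply_moves(plan=[[[0,0,0.01,0,0,0,1],[0,0,0.02,0,0,0,1],[0,0,0.03,0,0,0,1],[0,0,0.035,0,0,0,1],[0,0,0.035,0,0,0,1],[0,0,0.035,0,0,0,1],[0,0,0.035,0,0,0,1],[0,0,0.035,0,0,0,1]]])

```text
time: 9.37
tool_pos: [0.5111, 0.2617, 0.1078]
tcp_rot: [0.416, 3.11, 0.001]
wrist_force: [0.5, -0.0, -1.2]
width: 0.155
```

Request:
apply_moves(plan=[[[0,0,0,0,0,0,1],[0,0,0,0,0,0,1],[0,0,0,0,0,0,1],[0,0,0,0,0,0,1],[0,0,0,0,0,0,1],[0,0,0,0,0,0,1],[0,0,0,0,0,0,1],[0,0,0,0,0,0,1]]])

```text
time: 10.03
tool_pos: [0.5106, 0.2614, 0.1072]
tcp_rot: [0.416, 3.111, -0.0]
wrist_force: [-0.1, -0.2, -1.7]
width: 0.157
```

```bash
python3 -c "
from h import *
st()
k=KRt('wrist');np.savez('w8.npz',K=k[0],R=k[1],t=k[2])
w=read_camera('wrist')[:,:,::-1];s=read_camera('scene')[:,:,::-1];
st();plan([(.5082,.2641,.1,164.8)])
for n,i in zip('sw',(s,w)): cv2.imwrite(f'pics/{n}8.png',i)
cv2.imwrite('pics/s8c.png',cv2.resize(s[220:330,440:530],None,fx=5,fy=5,interpolation=cv2.INTER_CUBIC))
cv2.imwrite('pics/w8c.png',cv2.resize(w[140:320,230:410],None,fx=3,fy=3,interpolation=cv2.INTER_CUBIC))
"
```

```text
t 10.03 p [0.5106 0.2614 0.1072] yaw 164.78 tilt [ 0.003  -0.0007] q [ 0.43  0.18  1.95 -0.    1.01 -0.87] F [-0.1 -0.2 -1.7] w 0.157
t 10.13 p [0.5106 0.2614 0.1072] yaw 164.78 tilt [ 0.0031 -0.0007] q [ 0.43  0.18  1.95 -0.    1.01 -0.87] F [-0.4 -0.6 -1.8] w 0.159
[0.0031, 0.0019, 0.0072, 0.0, 0.001, -0.0001] dist 0.008
```

View pics/s8c.png

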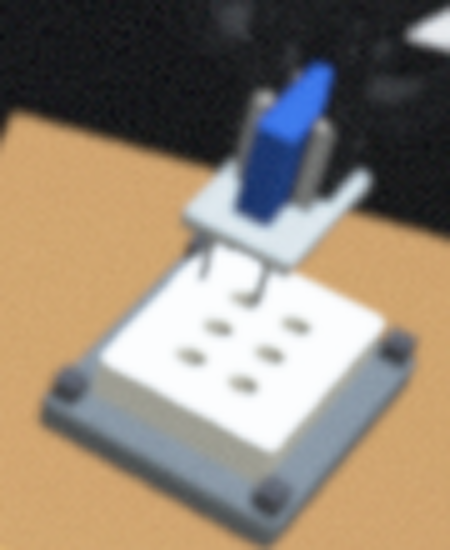

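View pics/w8c.png

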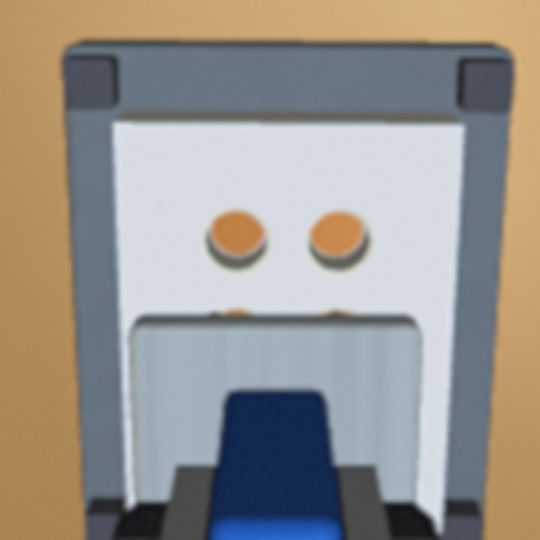

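```bash
python3 -c "
from h import *
np.set_printoptions(precision=4,suppress=True)
p=camera_params('wrist');M=np.linalg.inv(p['hand_eye']);k=(KRt('wrist')[0],M[:3,:3],M[:3,3])
W=back('',unc([(237,240),(340,240)],3,230,140),.0732,k);print('wells',W,'centre',W.mean(0)-[.02,0,0])
Q=back('',unc([(113,121),(465,124)],3,230,140),.0732,k);print('plate',Q,Q.mean(0)-[.043,0,0])
H=back('',unc([(132,322),(420,320)],3,230,140),.0023,k);print('head',H,H.mean(0)-[.03,0,0])
D=np.array([[.0006,0,0],[-.0014,0,0]])
# project expected stamp pins & wells into scene
kS=KRt('scene')
Rt=down(164.78);T=np.array([.5106,.2614,.1072])
off=np.array([-.0016,0,.0353])
pins=np.array([[sx,sy,0] for sy in(-.01,.01) for sx in (-.02,0,.02)])
a=proj('scene',T+(pins+off)@Rt.T,kS); c=np.array([.5097,.2637,.034]); b=proj('scene',c+pins@down(164.8).T,kS)
print('pins crop',(a-[440,220]+.5)*5-.5);print('wells crop',(b-[440,220]+.5)*5-.5)
"
```

```text
wells [[ 0.0217 -0.0087  0.0732]
 [ 0.0217  0.0113  0.0732]] centre [0.0017 0.0013 0.0732]
plate [[ 0.0447 -0.0318  0.0732]
 [ 0.0442  0.0344  0.0732]] [0.0014 0.0013 0.0732]
head [[ 0.0281 -0.0202  0.0023]
 [ 0.0284  0.0181  0.0023]] [-0.0017 -0.001   0.0023]
pins crop [[200.3976 283.0214]
 [227.8784 254.0755]
 [254.6499 225.8767]
 [253.8393 310.0399]
 [280.9419 280.3901]
 [307.3367 251.5146]]
wells crop [[187.6349 359.2989]
 [214.5248 330.1481]
 [240.7387 301.73  ]
 [239.4695 386.4654]
 [266.0049 356.6255]
 [291.8656 327.5443]]
```

In the tool frame the wrist view puts the plate at (+3.3,+2.4) mm from the stamp, and my world estimate says (+3.1,+1.9). These agree. The scene view has the two visible pin tips within about 1 mm of the prediction. I'll shift sideways first, then go down 27 mm.

Request:
apply_moves(plan=[[[0.003,0.002,0,0,0.001,0,1],[0.003,0.002,0.005,0,0.001,0,1],[0.003,0.002,0.01,0,0.001,0,1],[0.003,0.002,0.014,0,0.001,0,1],[0.003,0.002,0.018,0,0.001,0,1],[0.003,0.002,0.018,0,0.001,0,1],[0.003,0.002,0.018,0,0.001,0,1],[0.003,0.002,0.018,0,0.001,0,1]]])

```text
time: 10.8
tool_pos: [0.5084, 0.2642, 0.0892]
tcp_rot: [-0.416, -3.114, -0.0]
wrist_force: [-0.1, 0.1, -1.9]
width: 0.159
```

Request:
apply_moves(plan=[[[0,0,0,0,0,0,1],[0,0,0.003,0,0,0,1],[0,0,0.006,0,0,0,1],[0,0,0.009,0,0,0,1],[0,0,0.009,0,0,0,1],[0,0,0.009,0,0,0,1],[0,0,0.009,0,0,0,1],[0,0,0.009,0,0,0,1]]])

```text
time: 11.47
tool_pos: [0.5084, 0.2642, 0.0804]
tcp_rot: [0.416, 3.114, 0.0]
wrist_force: [-0.1, 0.3, -2.1]
width: 0.154
```

```bash
python3 -c "
from h import *
st()
w=read_camera('wrist')[:,:,::-1];s=read_camera('scene')[:,:,::-1];
st();plan([(.5082,.2641,.0793,164.8)])
for n,i in zip('sw',(s,w)): cv2.imwrite(f'pics/{n}9.png',i)
cv2.imwrite('pics/s9c.png',cv2.resize(s[230:330,440:530],None,fx=6,fy=6,interpolation=cv2.INTER_CUBIC))
cv2.imwrite('pics/w9c.png',cv2.resize(w[140:320,230:410],None,fx=3,fy=3,interpolation=cv2.INTER_CUBIC))
"
```

```text
t 11.47 p [0.5084 0.2642 0.0804] yaw 164.78 tilt [0.0003 0.0003] q [ 0.44  0.21  1.97  0.    0.96 -0.87] F [-0.1  0.3 -2.1] w 0.154
t 11.57 p [0.5085 0.2642 0.0804] yaw 164.78 tilt [0.0003 0.0003] q [ 0.44  0.21  1.97  0.    0.96 -0.87] F [ 0.3 -0.1 -0.9] w 0.161
[0.0002, -0.0002, 0.0011, 0.0001, 0.0001, -0.0001] dist 0.001
```

View pics/s9c.png

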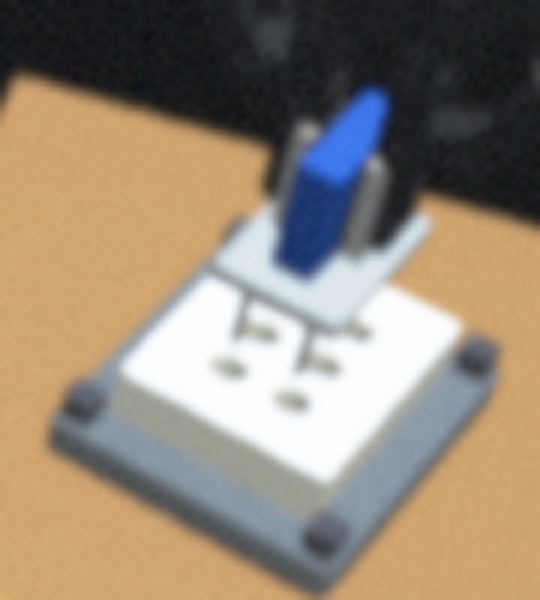

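View pics/w9c.png

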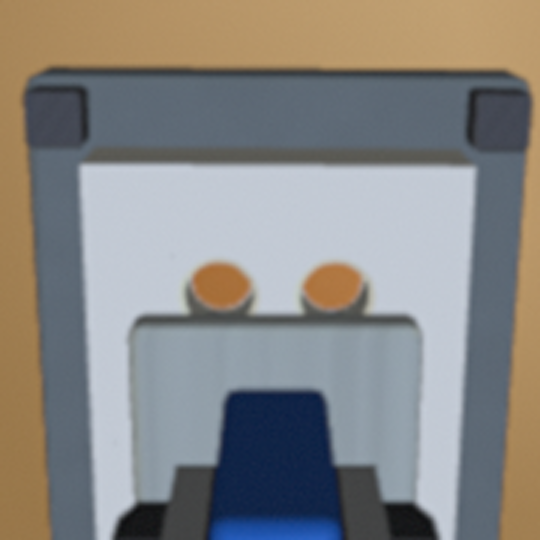

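```bash
python3 -c "
from h import *
np.set_printoptions(precision=4,suppress=True)
p=camera_params('wrist');M=np.linalg.inv(p['hand_eye']);k=(KRt('wrist')[0],M[:3,:3],M[:3,3])
Q=back('',unc([(79,163),(476,163)],3,230,140),.0464,k);print('plate',Q,Q.mean(0)-[.043,0,0])
kS=KRt('scene')
w=back('scene',unc([(231,368),(293,400)],6,440,230),.034,kS);print('wells',w)
for h in (.042,.044,.046,.048):
  t=back('scene',unc([(240,338),(304,370)],6,440,230),h,kS);print(h,(t-w)[:,:2], 'tool', (t-w).mean(0)@down(164.8))
"
```

```text
plate [[ 0.0415 -0.0339  0.0464]
 [ 0.0416  0.0322  0.0464]] [-0.0015 -0.0009  0.0464]
wells [[0.5242 0.25   0.034 ]
 [0.5293 0.2692 0.034 ]]
0.042 [[-0.005  -0.0001]
 [-0.0051  0.0004]] tool [ 0.0049 -0.0012 -0.008 ]
0.044 [[-0.0027 -0.    ]
 [-0.0028  0.0004]] tool [ 0.0027 -0.0005 -0.01  ]
0.046 [[-0.0005  0.0001]
 [-0.0006  0.0005]] tool [ 0.0006  0.0001 -0.012 ]
0.048 [[0.0018 0.0002]
 [0.0016 0.0005]] tool [-0.0016  0.0008 -0.014 ]
```

Both checks agree. In the wrist view the plate centre is at (-1.5,-0.9) mm and the head at (-1.7,-1.0) mm in the tool frame. In the scene view the tips are over their wells within about 1.5 mm at about 11 mm height. The arm is still, so I'm handing in.

```bash
python3 -c "
from h import *
st();print(bot.finish_job());st()"
```

```text
t 11.57 p [0.5085 0.2642 0.0804] yaw 164.78 tilt [0.0003 0.0003] q [ 0.44  0.21  1.97  0.    0.96 -0.87] F [ 0.3 -0.1 -0.9] w 0.161
the job is handed in; nothing more can be done
None
the job is handed in; nothing more can be done
```

I took the large blue-handled six-pin stamp from the tray, gripped across its 14 mm and lifted straight up. I carried it over the rack with the tips at about 0.16 m and handed in at 11.6 s, still holding it above the six-well plate. The hand-in gives no verdict.

**Last checks:**
- **Centring:** the wrist camera put the pin pattern within about 0.3 mm of the well pattern. The scene camera put it within about 1.5 mm at the expected height.
- **Height and tilt:** the tips were about 11 mm above the plate and the tool tilt was below 0.001 rad.
- **Turn:** the tool was within about 0.5° of the measured plate angle.
- **Grip and contact:** the grip was firm at about 13 mm opening, and I saw no contact forces beyond the stamp's weight.

**Disagreements:** the top and wrist cameras differed by a constant 2.5 mm or so in y, for both the stamp and the plate. I resolved this by measuring the plate relative to the gripped stamp. I did not take a final picture to confirm that the rack and the other things stayed put. Nothing was seen to touch them.

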